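# Let off the ratchet lever clamp and take out the blank

## Robot

A 6-joint arm with a two-finger parallel gripper is mounted at the origin on a cart in front of the work surface, level with it; the furniture and walls round the work are solid. World frame = base frame: x ahead of the robot, y to its left, z up, the work surface at z = 0. Lengths are in m, angles in rad, forces in N, time in s.
With the tool pointing down it reaches from about 0.425 to 0.95 m from the base axis. Payload 3.5 kg.
Tool frame: the origin (TCP) lies at the very end of the fingers, on their centre line; the grasp point (between the pads) lies 19 mm behind it (ctrl.grip_point_offset is the distance from the TCP to the grasp point, in m); z points along the fingers, y is the line along which they close (so a half turn about z gives the same grasp; the last joint's range is limited). The gripper opens to 85 mm and grips with 20 to 120 N. Pads are 22 mm wide; open, the fingers measure 114 mm over their backs; the gripper's body (76 mm by 85 mm) begins 54 mm behind the grasp point. The pads swing forward as they close: fully open they stand 13 mm farther back than shut.
Start: joints at [-1.408, 0.286, 1.577, -0, 1.279, -0.15], TCP at [0.208, -0.642, 0.231] pointing down, gripper open.
Joint ranges: [-2.77, 2.77], [-0.9, 2.22], [0.21, 2.48], [-1.53, 4.67], [0.24, 2.81], [-2.84, 2.84]. Speed limits (rad/s): [2.79, 2.79, 3.14, 3.14, 3.14, 3.14].

## Interface

Orientations are given as a unit quaternion [x, y, z, w].
In Python, from plant import ctrl gives the robot as it stands. The module is installed in compiled form; this text tells all that it offers.
- The arm moves only by the shell command python3 -m pendant 'ROWS' [OPENING] [FORCE]. ROWS is JSON, a list of rows, each an object of numbers: "dx", "dy", "dz": the shift along the tool's x, y, z in cm; "twist": the turn about the tool's z in degrees. A call has 1 to 10 rows; each row is the pose to reach, as a shift and turn from the pose commanded when the call began, along the tool's axes at that moment; what a row does not reach only later rows make up. A row lasts 1/8 s, in which the tool goes at most 62.5 mm and 10.7 degrees, less where a joint would pass 70% of its speed; a pose out of reach is approached as far as the arm can. A call with a gripper value outside its range is refused whole. OPENING is the opening in per cent of the stroke, from 0 (shut) to 100 (fully open), set as the call begins (- or left out, the last holds). The fingers move at their own pace and stop on an object; FORCE is the grip in N (left out, the last holds). Time passes only in rows, so rows that repeat a pose let the fingers close. It gives the time, the measured TCP pose, the force, the opening and the grip force at its end, in the units of the state.
- ctrl.get_state(): the state, without advancing time (a new reading comes with each control period).
- ctrl.read_camera(name): name is "scene" or "top" or "wrist"; returns a dict with "img" (384x512x3 uint8, red, green, blue), "depth" (384x512 float32, m along the optical axis (not along the pixel's ray), 0 where there is no reading), "camera_matrix" (3x3 intrinsics, pixels), "xyz" and "rotation" of the camera in the world; the wrist camera has in their place "tool_from_camera" (4x4, takes a point from camera to tool coordinates, whose origin is the TCP and whose axes are the flange's). Camera axes: x right, y up, looking along -z (the intrinsics and any distortion apply to the point x, -y, -z); pixel columns grow to the right and rows downward; lengths in m; the calibration is good to about 2 mm. A picture is of the moment at which its call begins: read the wrist's pose just before it.
- ctrl.sign_off(): hands the job in; it is judged then, once.
The state is a dict: "time": time; "qpos": joint angles; "dq": joint speeds; "joint_efforts": joint torques, N m; "eef_pos": TCP position; "tcp_rot": TCP orientation; "contact_force": force on the tool from outside, world axes, zero at the start; "wrist_torque": the same for the moment, N m; "opening": opening from 0.0 (shut) to 1.0 (fully open); "finger_force": force on a finger pad.
Only numpy, scipy, OpenCV 4.12 (cv2) and the standard library are available. Lean on these libraries where they do the work, as an engineer would, in place of code of your own. Each camera call takes 0.05 s, during which the arm holds its last target. There are 200 camera calls.

## Task

Let the blank out of the ratchet clamp. The catch binds while the clamp is under load, so do not force it: ease the lever just far enough towards tighter to take the load off, without crushing the soft wood, squeeze the catch to the lever bar, keep it squeezed and keep hold of the lever while you bring it all the way back to its stop. Then take the blank out and lay it flat on the bench, leaving the other things alone.

Things in the scene. Friction and masses are not known exactly. Their poses are not given: they have to be found in the camera images.
- clamp: Dark steel bench clamp, bolted down. Origin: under its base plate, 4 mm above the bench, on the axis of the upright shaft the lever turns on; x points away from the lever's handle, y from the shaft towards blank and fence, z up. Plate 12 mm thick, x -82 to 44, y -57 to 205 mm. Fence from y 166 mm, 46 mm high. A screw behind the fence sets how tight the clamp is, different every time.
- shaft (a point): Centre of the toothed ratchet wheel on the shaft (72 mm across, 14 mm high, 18 saw teeth), 37 mm above the bench; axes as clamp. The wheel is fixed and never turns; the lever swings round it and the catch's nose drops behind its teeth. The shaft's nut ends 54 mm above the bench.
- lever (a joint): Angle of the lever about the shaft, rad. Handle along the clamp's -x at 0; as found 0.02 to 0.06 (clamped). Larger: backed off, counter-clockwise from above; stop at 0.56, where it stays. Smaller: tighter. The jaw follows, 40 mm a radian. Catch squeezed, the load drives the lever back over the first 0.1 rad, then it runs freely; let go early, the catch drops into a tooth (every 0.35 rad).
- grip (a point): Point on the lever midway between bar and catch blade, 140 mm from the shaft's axis, 37 mm above the bench: take both together here. Axes: x from handle to shaft, y from blade to bar (the tightening direction), z up. 37 mm over bar and blade, 18 mm gap between them. As found the load pushes the lever towards -y against the catch with 13 to 18 N here; easing it tighter takes 2 to 3 N for each mm.
- bar (a point): Point in the middle of the lever's bar at the same distance from the shaft. The bar (steel with a dark wooden scale, 13 mm thick, 25 to 45 mm above the bench) runs straight from 60 to 175 mm from the shaft; beyond 85 mm there is only the bench under bar and blade. Axes as grip.
- blade (a point): Point in the middle of the catch's blade (5 mm steel, 29 to 44 mm above the bench), beside the bar on its -y side. Squeezing it 12 to 15 mm towards the bar, until it stops (21 to 24 mm over both), lifts the nose clear of the teeth; the spring alone takes 3 to 4 N here.
- catch: The whole sprung catch (pawl) on the lever; origin: its upright pivot pin, 4 mm above the bench. Under load friction binds its nose in the tooth: forcing it in would take over 25 N at the blade, and above 25 N from the fingers it bends. With most of the load eased off, a grip of 10 to 12 N draws the blade right in.
- pad: Wooden face of the moving jaw (50 x 8 x 28 mm) on stiff springs, pressing on one end of the blank. Origin: centre of its front face, 32 mm above the bench. It presses with 40 to 65 N as found; above 80 N (22 N at the lever's grip point) it crushes the soft wood.
- blank_mid (a point): Centre of the blank, a plain block of soft brown wood 45 x 80 x 30 mm (x, y, z) lying on the clamp's base plate, clamped by its two ends along y between pad and fence; its centre is then 31 mm above the bench. Its long sides (45 mm apart) are free to grip, with clear space beside them down to the base plate.
- dust_brush: Wooden dust brush with bristles, 31 x 207 x 46 mm, lying on the bench; origin under its middle. Leave alone.
- try_square: Try square, 163 x 100 x 19 mm, lying on the thin plywood sheet; origin under its middle. Leave alone.
- tape_spool: Small roll of tape, 53 mm across, 20 mm high, lying on the bench; origin under its middle. Leave alone.
- oil_can: Oil can, 68 mm across, 136 mm high with its spout, standing on the thin plywood sheet; origin under its middle. Leave alone.
Not all that is in view belongs to the job. Leave any purple look-alike of the part that bears blank_mid alone.

How it is judged:
On the way, in this order (a step that is already met when the one before it is completed fails the run):
1. the lever is brought right back to its stop with the blank still in the clamp (value of joint lever above 0.47 rad and height (world z) of blank_mid below 0.04 m), for 0.2 s.
2. the blank is lifted out of the clamp (height (world z) of blank_mid above 0.05 m), for 0.1 s.
At the end, for the whole second after the job is handed in: The lever is back at its stop (over 0.47 rad) and the blank lies flat on the bench top itself, its underside down (centre 11 to 21 mm above the bench, tilt under 0.1 rad), released (value of joint lever above 0.47 rad and height (world z) of blank_mid between 0.011 and 0.021 m and angle between blank_mid's own z axis and vertical below 0.1 rad); the robot touches nothing.
It fails at once if the catch is forced: the fingers press on it with more than 25 N (contact force between the fingers and catch above 25 N).
It fails at once if the wood is crushed: the pad presses with more than 80 N (contact force between pad and anything else above 80 N).
It fails at once if the lever flies back out of control (over 3 rad/s) (velocity of joint lever above 3 rad/s).
It fails at once if the blank is dropped or thrown (over 1 m/s) (linear speed of blank above 1 m/s).
It fails at once if a bystander is pushed more than 2 cm (distance of any of dust_brush, try_square, tape_spool, oil_can from where it was at the start of the episode above 0.02 m).
It also fails if it takes over 64 s, if anything falls off the work surface, if the arm or the gripper's body presses on something with over 40 N, if the wrist force passes 120 N, or if a joint passes its speed limit or range.

## Working session

There is one attempt and no reset: what is moved stays moved. The work goes in short steps, Python scripts to look and compute and a shell command to move; the robot and the scene stay as the last step left them, time stands still between calls to the robot, and variables do not carry over. Pictures are saved under pics/ and viewed, at most 10 in all, crops included, and the job is handed in when it is done.

```bash
mkdir -p pics
cat > h.py <<'E'
import numpy as np, cv2
from plant import ctrl
from scipy.spatial.transform import Rotation as R
def cam(n):
    s=ctrl.get_state(); c=ctrl.read_camera(n)
    if n=="wrist":
        T=np.eye(4);T[:3,:3]=R.from_quat(s["tcp_rot"]).as_matrix();T[:3,3]=s["eef_pos"]
        M=T@np.array(c["tool_from_camera"]);c["xyz"]=M[:3,3];c["rotation"]=M[:3,:3]
    return c
def ray(c,u,v):
    K=np.array(c["camera_matrix"]);d=np.array([(u-K[0,2])/K[0,0],-(v-K[1,2])/K[1,1],-1.])
    return np.array(c["rotation"])@d
def onplane(c,u,v,z):
    d=ray(c,u,v);o=np.array(c["xyz"]);return o+d*(z-o[2])/d[2]
def pcl(c):
    h,w=c["depth"].shape;K=np.array(c["camera_matrix"]);v,u=np.mgrid[:h,:w]
    d=np.stack([(u-K[0,2])/K[0,0],-(v-K[1,2])/K[1,1],-np.ones((h,w))],-1)*c["depth"][...,None]
    return d@np.array(c["rotation"]).T+np.array(c["xyz"])
def save(c,f): cv2.imwrite(f,c["img"][...,::-1])
E
python3 - <<'E'
from h import *
s=ctrl.get_state();print(s, ctrl.grip_point_offset)
a=cam("scene");b=cam("top")
np.savez("c0.npz",**{k+"_a":v for k,v in a.items()},**{k+"_b":v for k,v in b.items()})
print(a["xyz"],b["xyz"],b["rotation"],b["camera_matrix"])
cv2.imwrite("pics/st.png",cv2.resize(np.vstack([b["img"],a["img"]])[...,::-1],(400,600)));save(b,"pics/top.png");save(a,"pics/scene.png")
E
```

```text
{'time': 0.0, 'qpos': array([-1.40799809e+00,  2.87167795e-01,  1.57817245e+00,  2.48968257e-05,
        1.27858962e+00, -1.49980664e-01]), 'dq': array([ 0.0001306 ,  0.0009376 , -0.00052979,  0.0004661 ,  0.00193909,
        0.00128204]), 'joint_efforts': array([-1.70406012e-03, -4.05988204e+01, -2.92626840e+01, -1.69012660e-04,
        5.81251545e-03,  1.64331865e-06]), 'eef_pos': array([ 0.20763962, -0.64158526,  0.22994822]), 'tcp_rot': array([ 9.87795960e-01,  1.55749081e-01,  4.42699959e-06, -1.16865732e-03]), 'contact_force': array([-0.94954196, -0.1570856 ,  0.79540784]), 'wrist_torque': array([-0.01671508,  0.03777747,  0.03095916]), 'finger_force': 0.0, 'opening': 0.9990122704867238} 0.0187
[ 0.24376575 -0.46573389  0.68465706] [ 0.37649814 -0.00369738  0.96706546] [ 0.08928    -0.08269608 -0.65418005  0.74648436] [[435.8103789    0.         258.55231127]
 [  0.         435.8103789  186.5697428 ]
 [  0.           0.           1.        ]]
```

View pics/top.png

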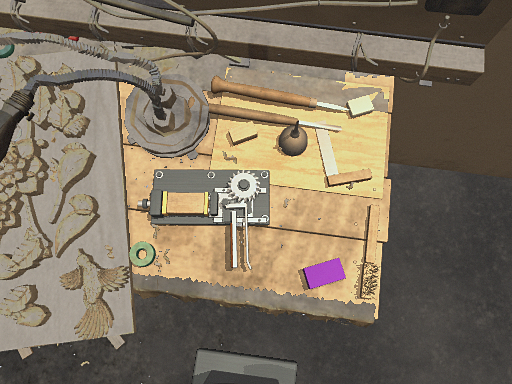

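View pics/scene.png

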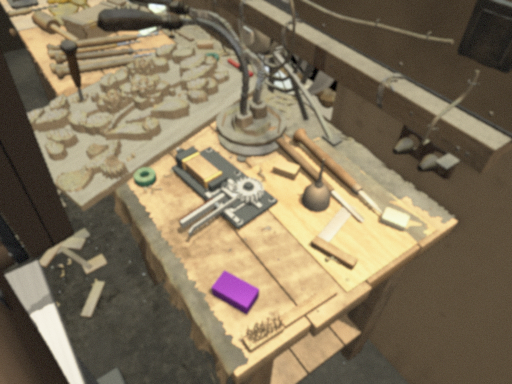

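The top view shows the wheel at (244,186), the lever bar at (234,240) and the catch blade at (247,240). The clamped brown blank is at (185,204), between yellowish jaws. Candidates for the blank are the brown block in the clamp at (185,204), the purple look-alike at (324,273), and offcuts at (242,135) and (360,105). I choose the one in the clamp at (185,204). The camera rotation is given as a quaternion, so I'll fix the helper.

```bash
cat >> h.py <<'E'
_cam=cam
def cam(n):
    c=_cam(n); r=np.array(c["rotation"])
    if r.shape==(4,): c["rotation"]=R.from_quat(r).as_matrix()
    return c
E
python3 - <<'E'
from h import *
c=cam("top");P=pcl(c)
np.set_printoptions(precision=4,suppress=True)
for n,u,v,z in [("wheel",244,186,.05),("bar",234,225,.045),("bar2",234,265,.045),("blade",245,240,.044),("blade2",247,268,.044),("blank",185,204,.046),("tape",143,254,.02),("purple",324,273,.03),("brush",370,275,.03),("plate r",269,222,.016),("plate l",152,224,.016),("plate ul",152,172,.016),("plate ur",269,172,.016)]:
    print(n,P[v,u],onplane(c,u,v,z)[:2])
for v in (200,215,230,245,260,280): print(v,[round(P[v,u,2]*1000) for u in range(150,370,15)])
print(P[230,310],P[230,290],P[260,180],P[255,290])
i=c["img"][145:285,120:290];cv2.imwrite("pics/crop.png",cv2.resize(i,None,fx=4.2,fy=4.2,interpolation=2)[...,::-1])
E
```

```text
wheel [0.5993 0.0511 0.0556] [0.6007 0.0515]
bar [0.514  0.061  0.0458] [0.5142 0.061 ]
bar2 [0.4311 0.0491 0.0418] [0.4309 0.0489]
blade [0.4908 0.0352 0.0003] [0.4857 0.0334]
blade2 [0.4308 0.0224 0.0009] [0.4284 0.0212]
blank [0.5456 0.1725 0.044 ] [0.5453 0.1721]
tape [0.4309 0.2529 0.001 ] [0.4298 0.2479]
purple [ 0.4402 -0.1413  0.0292] [ 0.4401 -0.1411]
brush [ 0.4496 -0.241   0.0181] [ 0.4487 -0.238 ]
plate r [ 0.5378 -0.0126  0.0006] [ 0.5352 -0.0124]
plate l [0.4973 0.2427 0.0135] [0.497 0.242]
plate ul [ 0.6183  0.2695 -0.0021] [0.6138 0.2645]
plate ur [0.6534 0.0019 0.0004] [0.6489 0.0019]
200 [48, 49, 46, 44, 43, 50, 32, 17, 0, 7, -3, 0, -2, -2, 1]
215 [2, 25, 16, 15, 21, 28, 30, 14, 0, 2, -2, -1, 0, 0, 1]
230 [-1, 1, 0, -1, 2, 1, 1, -2, 1, -3, 0, 0, -1, 1, -1]
245 [18, -1, -2, 0, 0, -2, -1, 1, 0, -3, -1, -2, -4, 0, 1]
260 [19, -1, 3, 0, -1, -1, 0, -1, 1, 2, -2, 0, 28, 1, -1]
280 [1, 0, -1, 1, -2, 0, 1, -1, -2, 2, 0, 29, 30, 0, -2]
[ 0.5317 -0.1054  0.0018] [ 0.5286 -0.0623 -0.0158] [0.4286 0.1698 0.0033] [ 0.471  -0.0675  0.0018]
```

View pics/crop.png

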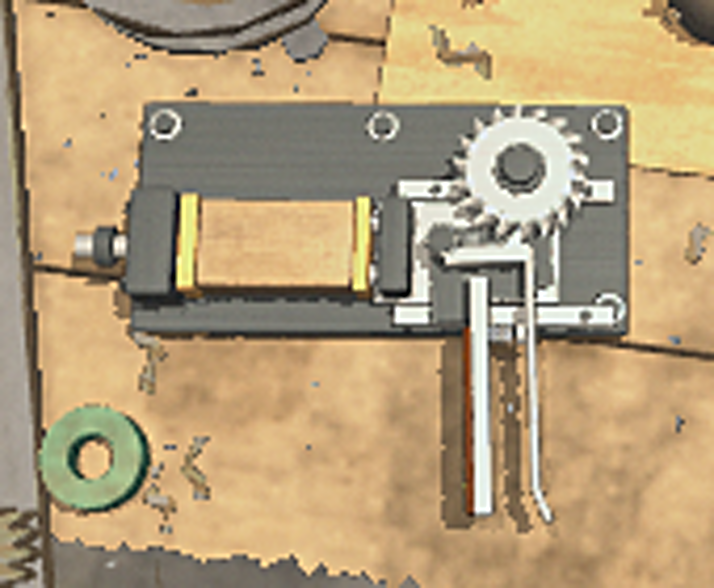

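The crop confirms the choice. The brown block sits between the yellow pad (crop x 362) and the fence face (crop x 188). The bar is at crop x 465-493 and the blade is the thin strip at crop x 533. Moving above the lever grip.

```bash
python3 -m pendant '[{"dx":4,"dy":-3.2},{"dx":8,"dy":-6.5},{"dx":12,"dy":-10},{"dx":16,"dy":-13},{"dx":20,"dy":-16.5},{"dx":24,"dy":-20},{"dx":28,"dy":-23.5},{"dx":31,"dy":-27}]' 100 20
python3 -m pendant '[{"dx":2,"dy":-5},{"dx":4.5,"dy":-10.5},{"dx":7,"dy":-16},{"dx":9.5,"dy":-21.5},{"dx":12,"dy":-26},{"dx":13.5,"dy":-29.5,"twist":8},{"dx":13.5,"dy":-29.5,"twist":8},{"dx":13.5,"dy":-29.5,"twist":8},{"dx":13.5,"dy":-29.5,"twist":8}]'
python3 - <<'E'
from h import *
c=cam("wrist");P=pcl(c);np.savez("w1.npz",img=c["img"],P=P);save(c,"pics/w1.png")
s=ctrl.get_state();print(s["eef_pos"],R.from_quat(s["tcp_rot"]).as_matrix()[:2,0],c["xyz"])
E
```

```text
[ 0.20766284 -0.64180639  0.23041318] [0.95147143 0.30773701] [ 0.27293234 -0.62100528  0.37296342]$[0]: bad value
$[0]: bad value
```

View pics/w1.png

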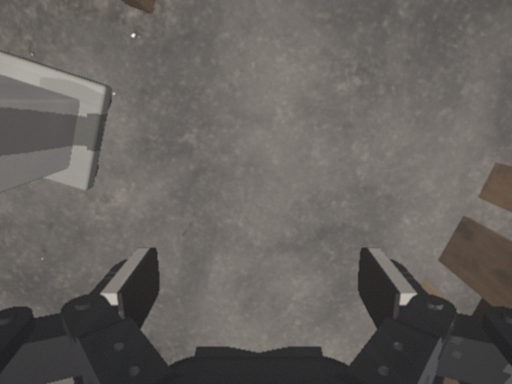

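The move was refused, so the wrist picture shows only the floor. The rows probably need all four keys.

```bash
python3 -m pendant '[{"dx":4,"dy":-3.2,"dz":0,"twist":0},{"dx":8,"dy":-6.5,"dz":0,"twist":0},{"dx":12,"dy":-10,"dz":0,"twist":0},{"dx":16,"dy":-13,"dz":0,"twist":0},{"dx":20,"dy":-16.5,"dz":0,"twist":0},{"dx":24,"dy":-20,"dz":0,"twist":0},{"dx":28,"dy":-23.5,"dz":0,"twist":0},{"dx":31,"dy":-27,"dz":0,"twist":0}]' 100 20
```

```text
time: 1.2
eef_pos: [0.4203, -0.2881, 0.2313]
tcp_rot: [0.988, 0.156, 0.0, -0.0]
contact_force: [-0.0, -0.3, 0.5]
opening: 1.001
finger_force: 0.0
```

```bash
python3 -m pendant '[{"dx":2,"dy":-5,"dz":0,"twist":0},{"dx":4.5,"dy":-10.5,"dz":0,"twist":0},{"dx":7,"dy":-16,"dz":0,"twist":0},{"dx":9.5,"dy":-21.5,"dz":0,"twist":4},{"dx":12,"dy":-26,"dz":0,"twist":8},{"dx":13.5,"dy":-29.5,"dz":0,"twist":8},{"dx":13.5,"dy":-29.5,"dz":0,"twist":8},{"dx":13.5,"dy":-29.5,"dz":0,"twist":8}]'
python3 - <<'E'
from h import *
c=cam("wrist");P=pcl(c);np.savez("w1.npz",img=c["img"],P=P);save(c,"pics/w2.png")
s=ctrl.get_state();print(s["eef_pos"],R.from_quat(s["tcp_rot"]).as_matrix()[:2,0],c["xyz"])
E
```

```text
time: 2.2
eef_pos: [0.4572, 0.0319, 0.2312]
tcp_rot: [0.996, 0.087, -0.0, 0.0]
contact_force: [0.3, -0.6, 0.1]
opening: 0.998
finger_force: 0.0
[0.45721565 0.03151108 0.23123882] [0.98518249 0.17150919] [0.52474745 0.04362941 0.37386316]
```

View pics/w2.png

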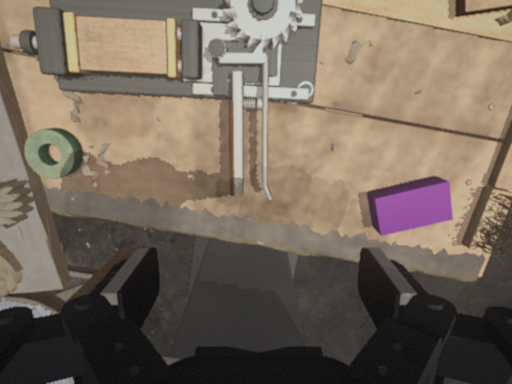

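The wrist view shows the nut at (262,5), the bar from (237,72) to (239,193), and the blade from (264,65) to (266,183) with a flared end. The blank's sides run along rows 17 and 75, at columns 77-167.

Run:
```python
from h import *
np.set_printoptions(precision=4,suppress=True)
s=ctrl.get_state();c=cam("wrist");P=pcl(c);Rm=R.from_quat(s["tcp_rot"]).as_matrix();p=s["eef_pos"]
tl=lambda w:Rm.T@(np.array(w)-p)
# edges along rows of high points
for v in range(110,181,14):
    z=P[v,:,2];u=np.where((z>.02)&(np.arange(512)>200)&(np.arange(512)<300))[0]
    g=np.split(u,np.where(np.diff(u)>2)[0]+1)
    print(v,[(x[0],x[-1],round(float(np.median(z[x])),3),tl(onplane(c,x[0],v,.0445))[:2],tl(onplane(c,x[-1],v,.0445))[:2]) for x in g if len(x)>2])
n=onplane(c,262,5,.054);print("shaft",n,tl(n))
for q in [(77,17),(167,17),(77,75),(167,75)]: print("blank",onplane(c,*q,.046)[:2])
for q in [(60,88),(313,100)]: print("plate",onplane(c,*q,.016)[:2])
```

```text
110 [(np.int64(229), np.int64(242), 0.045, array([ 0.0584, -0.0274]), array([ 0.0584, -0.015 ])), (np.int64(262), np.int64(266), 0.044, array([0.0584, 0.0041]), array([0.0584, 0.0079]))]
124 [(np.int64(229), np.int64(242), 0.045, array([ 0.0453, -0.0277]), array([ 0.0453, -0.0151])), (np.int64(262), np.int64(266), 0.043, array([0.0453, 0.0041]), array([0.0453, 0.008 ]))]
138 [(np.int64(229), np.int64(242), 0.045, array([ 0.0319, -0.028 ]), array([ 0.0319, -0.0153])), (np.int64(262), np.int64(266), 0.044, array([0.0319, 0.0042]), array([0.0319, 0.0081]))]
152 [(np.int64(229), np.int64(242), 0.045, array([ 0.0182, -0.0283]), array([ 0.0182, -0.0155])), (np.int64(262), np.int64(266), 0.044, array([0.0182, 0.0043]), array([0.0182, 0.0082]))]
166 [(np.int64(230), np.int64(242), 0.045, array([ 0.0041, -0.0276]), array([ 0.0042, -0.0156])), (np.int64(262), np.int64(266), 0.044, array([0.0042, 0.0043]), array([0.0042, 0.0083]))]
180 [(np.int64(229), np.int64(242), 0.044, array([-0.0102, -0.0289]), array([-0.0102, -0.0158])), (np.int64(262), np.int64(266), 0.044, array([-0.0102,  0.0044]), array([-0.0102,  0.0084]))]
shaft [0.6015 0.0529 0.054 ] [0.1459 0.0036 0.1772]
blank [0.5658 0.2125]
blank [0.5795 0.1342]
blank [0.5169 0.2112]
blank [0.5312 0.1294]
plate [0.5005 0.2433]
plate [ 0.5335 -0.013 ]
```

```bash
python3 -m pendant '[{"dx":0.6,"dy":-1,"dz":5,"twist":0},{"dx":0.6,"dy":-1,"dz":10,"twist":0},{"dx":0.6,"dy":-1,"dz":15,"twist":0},{"dx":0.6,"dy":-1,"dz":19,"twist":0},{"dx":0.6,"dy":-1,"dz":21.8,"twist":0},{"dx":0.6,"dy":-1,"dz":21.8,"twist":0},{"dx":0.6,"dy":-1,"dz":21.8,"twist":0},{"dx":0.6,"dy":-1,"dz":21.8,"twist":0}]' 60
python3 - <<'E'
from h import *
c=cam("wrist");save(c,"pics/w3.png");s=ctrl.get_state();print(s["eef_pos"],s["contact_force"],s["wrist_torque"],s["opening"])
E
```

```text
time: 3.3
eef_pos: [0.463, 0.0427, 0.015]
tcp_rot: [0.996, 0.086, 0.002, 0.0]
contact_force: [-0.3, -0.2, 1.0]
opening: 0.596
finger_force: 0.0
[0.46285377 0.04285375 0.01492975] [-0.90676045 -0.31384257 -0.72009671] [ 0.01029696 -0.0233052   0.04634104] 0.5996921025309009
```

View pics/w3.png

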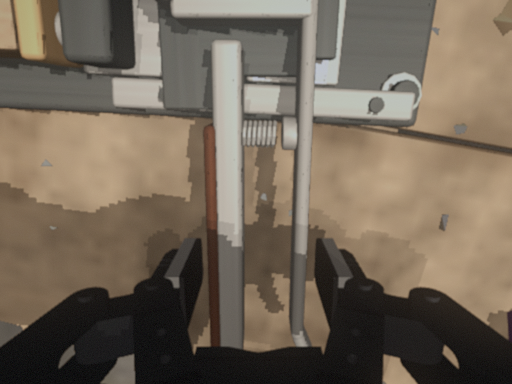

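The lever is centred between the pads, with the bar and blade at columns 208-305 and the pads at 203 and 315. Closing gently.

```bash
python3 -m pendant '[{"dx":0,"dy":0,"dz":0,"twist":0},{"dx":0,"dy":0,"dz":0,"twist":0},{"dx":0,"dy":0,"dz":0,"twist":0}]' 45 20;  python3 -m pendant '[{"dx":0,"dy":0,"dz":0,"twist":0},{"dx":0,"dy":0,"dz":0,"twist":0}]' 43
```

```text
time: 3.72
eef_pos: [0.4615, 0.0432, 0.0135]
tcp_rot: [0.996, 0.087, 0.0, 0.0]
contact_force: [0.1, 0.3, 0.5]
opening: 0.446
finger_force: 0.0
time: 3.98
eef_pos: [0.4614, 0.0433, 0.0135]
tcp_rot: [0.996, 0.086, -0.0, -0.0]
contact_force: [-1.3, 0.0, 2.8]
opening: 0.429
finger_force: 3.4
```

```bash
python3 -m pendant '[{"dx":0,"dy":-0.1,"dz":0,"twist":0},{"dx":0,"dy":-0.1,"dz":0,"twist":0}]'; python3 -m pendant '[{"dx":0,"dy":-0.1,"dz":0,"twist":0},{"dx":0,"dy":-0.1,"dz":0,"twist":0}]'
```

```text
time: 4.22
eef_pos: [0.4613, 0.0438, 0.0134]
tcp_rot: [0.996, 0.087, -0.0, 0.0]
contact_force: [-1.6, -2.6, 2.6]
opening: 0.432
finger_force: 2.8
time: 4.47
eef_pos: [0.4612, 0.0444, 0.0134]
tcp_rot: [0.996, 0.087, -0.0, 0.001]
contact_force: [-2.0, -5.0, 2.7]
opening: 0.429
finger_force: 2.5
```

```bash
python3 -m pendant '[{"dx":0,"dy":-0.2,"dz":0,"twist":0},{"dx":0,"dy":-0.2,"dz":0,"twist":0}]'; python3 -m pendant '[{"dx":0,"dy":-0.1,"dz":0,"twist":0},{"dx":0,"dy":-0.1,"dz":0,"twist":0}]'
```

```text
time: 4.72
eef_pos: [0.4608, 0.0455, 0.0134]
tcp_rot: [0.996, 0.087, -0.0, 0.002]
contact_force: [-2.1, -10.4, 2.2]
opening: 0.431
finger_force: 4.5
time: 4.97
eef_pos: [0.4607, 0.046, 0.0134]
tcp_rot: [0.996, 0.087, -0.0, 0.002]
contact_force: [-2.3, -11.2, 3.4]
opening: 0.431
finger_force: 5.5
```

```bash
python3 -m pendant '[{"dx":0,"dy":-0.1,"dz":0,"twist":0},{"dx":0,"dy":-0.1,"dz":0,"twist":0}]'; python3 -m pendant '[{"dx":0,"dy":-0.1,"dz":0,"twist":0},{"dx":0,"dy":-0.1,"dz":0,"twist":0}]'
```

```text
time: 5.22
eef_pos: [0.4605, 0.0465, 0.0135]
tcp_rot: [0.996, 0.088, -0.0, 0.003]
contact_force: [-3.6, -13.4, 2.5]
opening: 0.431
finger_force: 6.5
time: 5.48
eef_pos: [0.4601, 0.0473, 0.0135]
tcp_rot: [0.996, 0.088, -0.001, 0.003]
contact_force: [-3.9, -14.3, 4.3]
opening: 0.43
finger_force: 6.9
```

Run:
```python
from h import *
c=cam("wrist");save(c,"pics/w4.png")
```

```text
(no output)
```

View pics/w4.png

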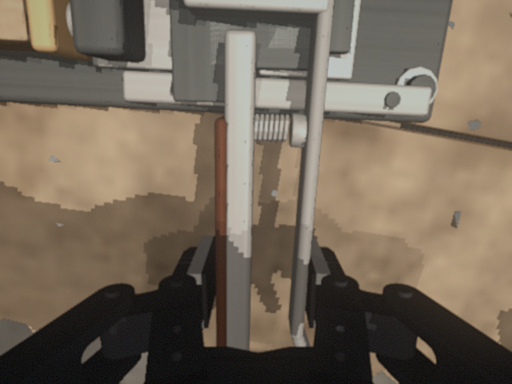

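The pads now hold the bar and blade at columns 217 and 318, with the catch not yet squeezed. Finger_force looks like the mean of both pads, so blade force ≈ ff + push/2. I'll squeeze in small opening steps.

```bash
python3 -m pendant '[{"dx":0,"dy":-0.05,"dz":0,"twist":0},{"dx":0,"dy":-0.05,"dz":0,"twist":0}]' 42; python3 -m pendant '[{"dx":0,"dy":0,"dz":0,"twist":0},{"dx":0,"dy":0,"dz":0,"twist":0}]' 41
```

```text
time: 5.78
eef_pos: [0.4597, 0.0476, 0.0135]
tcp_rot: [0.996, 0.088, -0.001, 0.003]
contact_force: [-4.8, -15.0, 5.9]
opening: 0.42
finger_force: 7.3
time: 6.02
eef_pos: [0.4594, 0.0478, 0.0135]
tcp_rot: [0.996, 0.088, -0.002, 0.003]
contact_force: [-6.8, -14.3, 6.0]
opening: 0.411
finger_force: 7.0
```

```bash
python3 -m pendant '[{"dx":0,"dy":0,"dz":0,"twist":0},{"dx":0,"dy":0,"dz":0,"twist":0}]' 39.5; python3 -m pendant '[{"dx":0,"dy":0,"dz":0,"twist":0},{"dx":0,"dy":0,"dz":0,"twist":0}]' 38
```

```text
time: 6.28
eef_pos: [0.4591, 0.0478, 0.0135]
tcp_rot: [0.996, 0.088, -0.002, 0.003]
contact_force: [-6.1, -14.3, 7.4]
opening: 0.398
finger_force: 6.9
time: 6.52
eef_pos: [0.459, 0.048, 0.0134]
tcp_rot: [0.996, 0.087, -0.002, 0.002]
contact_force: [-6.3, -13.8, 6.9]
opening: 0.385
finger_force: 6.5
```

```bash
python3 -m pendant '[{"dx":0,"dy":0,"dz":0,"twist":0},{"dx":0,"dy":0,"dz":0,"twist":0}]' 36; python3 -m pendant '[{"dx":0,"dy":0,"dz":0,"twist":0},{"dx":0,"dy":0,"dz":0,"twist":0}]' 34;python3 - <<'E'
from h import *
c=cam("wrist");save(c,"pics/w5.png")
E
```

```text
time: 6.78
eef_pos: [0.4587, 0.0481, 0.0133]
tcp_rot: [0.996, 0.087, -0.003, 0.002]
contact_force: [-6.6, -14.2, 7.1]
opening: 0.36
finger_force: 6.9
time: 7.02
eef_pos: [0.459, 0.0494, 0.0128]
tcp_rot: [0.996, 0.087, -0.001, 0.001]
contact_force: [-3.6, -7.3, 1.5]
opening: 0.34
finger_force: 3.3
```

View pics/w5.png

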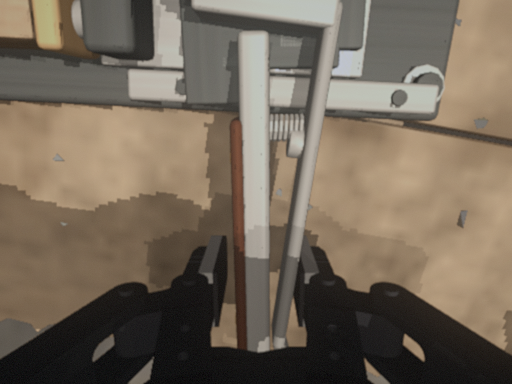

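The blade is nearly against the bar (columns 270-290 near the pads), and the load has dropped to about 7 N. The bar pad at column 222 still has a gap to the bar at 232. Continuing to squeeze.

```bash
python3 -m pendant '[{"dx":0,"dy":0,"dz":0,"twist":0},{"dx":0,"dy":0,"dz":0,"twist":0}]' 31; python3 -m pendant '[{"dx":0,"dy":0,"dz":0,"twist":0},{"dx":0,"dy":0,"dz":0,"twist":0}]' 29
```

```text
time: 7.32
eef_pos: [0.4587, 0.0495, 0.0128]
tcp_rot: [0.996, 0.087, -0.002, 0.001]
contact_force: [-5.1, -7.0, 2.8]
opening: 0.31
finger_force: 3.6
time: 7.58
eef_pos: [0.4588, 0.0493, 0.0128]
tcp_rot: [0.996, 0.087, -0.002, 0.001]
contact_force: [-4.4, -7.6, 3.7]
opening: 0.295
finger_force: 4.0
```

```bash
python3 -m pendant '[{"dx":0,"dy":0,"dz":0,"twist":0},{"dx":0,"dy":0,"dz":0,"twist":0}]' 27; python3 -m pendant '[{"dx":0,"dy":0,"dz":0,"twist":0},{"dx":0,"dy":0,"dz":0,"twist":0}]' 25.5
```

```text
time: 7.82
eef_pos: [0.4589, 0.049, 0.0129]
tcp_rot: [0.996, 0.087, -0.002, 0.001]
contact_force: [-4.2, -9.1, 3.0]
opening: 0.275
finger_force: 4.7
time: 8.07
eef_pos: [0.4589, 0.0488, 0.013]
tcp_rot: [0.996, 0.087, -0.002, 0.002]
contact_force: [-4.2, -10.5, 3.9]
opening: 0.257
finger_force: 6.3
```

```bash
python3 -m pendant '[{"dx":0,"dy":0,"dz":0,"twist":0},{"dx":0,"dy":0,"dz":0,"twist":0}]' 25
```

```text
time: 8.32
eef_pos: [0.4589, 0.0488, 0.013]
tcp_rot: [0.996, 0.087, -0.002, 0.002]
contact_force: [-5.5, -11.0, 4.5]
opening: 0.257
finger_force: 10.8
```

Squeezed to its stop at about 22 mm, with roughly 16 N on the blade and 5 N on the bar. Bringing the lever back along the arc.

```bash
python3 -m pendant '[{"dx":-0.05,"dy":0.37,"dz":0,"twist":-1.5},{"dx":-0.09,"dy":0.74,"dz":0,"twist":-3},{"dx":-0.12,"dy":1.1,"dz":0,"twist":-4.5},{"dx":-0.14,"dy":1.49,"dz":0,"twist":-6}]'
```

```text
time: 8.82
eef_pos: [0.4601, 0.0354, 0.013]
tcp_rot: [0.99, 0.138, -0.002, -0.0]
contact_force: [-4.6, -3.7, 4.2]
opening: 0.257
finger_force: 16.9
```

```bash
python3 -m pendant '[{"dx":-0.09,"dy":0.74,"dz":0,"twist":-3},{"dx":-0.14,"dy":1.49,"dz":0,"twist":-6},{"dx":-0.15,"dy":2.23,"dz":0,"twist":-9},{"dx":-0.12,"dy":2.98,"dz":0,"twist":-12},{"dx":-0.05,"dy":3.72,"dz":0,"twist":-15},{"dx":0.06,"dy":4.46,"dz":0,"twist":-18}]'
```

```text
time: 9.57
eef_pos: [0.4727, -0.008, 0.013]
tcp_rot: [0.957, 0.292, -0.002, -0.0]
contact_force: [-6.1, -6.7, 4.2]
opening: 0.251
finger_force: 18.7
```

```bash
python3 -m pendant '[{"dx":-0.19,"dy":0.74,"dz":0,"twist":-3},{"dx":-0.29,"dy":1.49,"dz":0,"twist":-6},{"dx":-0.3,"dy":1.75,"dz":0,"twist":-7},{"dx":-0.3,"dy":1.75,"dz":0,"twist":-7}]'
```

```text
time: 10.07
eef_pos: [0.4802, -0.022, 0.013]
tcp_rot: [0.938, 0.347, -0.001, -0.002]
contact_force: [-5.1, 3.1, 6.4]
opening: 0.256
finger_force: 23.9
```

The lever has turned about 0.54 rad and resists, so it is at its stop. A small extra nudge, then release and look.

```bash
python3 -m pendant '[{"dx":0,"dy":0.2,"dz":0,"twist":-1},{"dx":0,"dy":0.3,"dz":0,"twist":-1}]' 26; python3 -m pendant '[{"dx":0,"dy":0.3,"dz":0,"twist":-1},{"dx":0,"dy":0.3,"dz":0,"twist":-1}]' 30;  python3 -m pendant '[{"dx":0,"dy":0,"dz":0,"twist":0},{"dx":0,"dy":0,"dz":0,"twist":0},{"dx":0,"dy":0,"dz":0,"twist":0}]' 70
```

```text
time: 10.32
eef_pos: [0.4803, -0.022, 0.0128]
tcp_rot: [0.935, 0.356, -0.003, -0.005]
contact_force: [-9.0, 11.1, 12.7]
opening: 0.26
finger_force: 21.3
time: 10.58
eef_pos: [0.4814, -0.0229, 0.0125]
tcp_rot: [0.931, 0.364, -0.003, -0.007]
contact_force: [-8.1, 14.1, 12.3]
opening: 0.304
finger_force: 13.8
time: 10.95
eef_pos: [0.4856, -0.0279, 0.0133]
tcp_rot: [0.931, 0.366, 0.0, 0.0]
contact_force: [-0.1, 0.3, 0.8]
opening: 0.701
finger_force: 0.0
```

```bash
python3 -m pendant '[{"dx":0,"dy":0,"dz":-5,"twist":0},{"dx":0,"dy":0,"dz":-11,"twist":0},{"dx":0,"dy":0,"dz":-17,"twist":0},{"dx":5,"dy":-3,"dz":-20,"twist":-10},{"dx":9,"dy":-5.2,"dz":-20,"twist":-20},{"dx":14,"dy":-8,"dz":-20,"twist":-30},{"dx":18.2,"dy":-10.4,"dz":-20,"twist":-40},{"dx":18.2,"dy":-10.4,"dz":-20,"twist":-50},{"dx":18.2,"dy":-10.4,"dz":-20,"twist":-57},{"dx":18.2,"dy":-10.4,"dz":-20,"twist":-57}]' 100
python3 - <<'E'
from h import *
np.set_printoptions(precision=4,suppress=True)
c=cam("wrist");s=ctrl.get_state();P=pcl(c);Rm=R.from_quat(s["tcp_rot"]).as_matrix();print(s["eef_pos"],Rm[:2,0]);np.savez("w6.npz",img=c["img"],P=P,Rm=Rm,p=s["eef_pos"])
save(c,"pics/w6.png");t=cam("top");cv2.imwrite("pics/both.png",np.vstack([cv2.resize(c["img"],(400,300)),cv2.resize(t["img"][145:295,100:300],(400,300),interpolation=2)])[...,::-1])
E
```

```text
time: 12.2
eef_pos: [0.5479, 0.1723, 0.213]
tcp_rot: [0.644, 0.765, -0.0, -0.0]
contact_force: [0.3, -0.3, -0.7]
opening: 1.001
finger_force: 0.0
[0.5479 0.1721 0.2131] [-0.17    0.9854]
```

View pics/both.png

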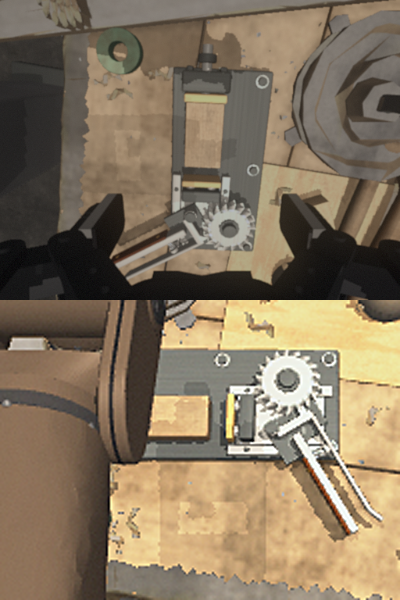

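The lever is back at its stop and the pad stands clear of the blank. In the wrist view (512-px scale) the blank covers columns 239-284 and rows 132-220.

Run:
```python
import numpy as np,cv2
d=np.load("w6.npz");P=d["P"];img=d["img"];Rm=d["Rm"];p=d["p"]
m=((P[...,2]>.041)&(P[...,2]<.049)).astype(np.uint8)
hsv=cv2.cvtColor(img,cv2.COLOR_RGB2HSV);print(hsv[175,262],hsv[126,262],hsv[226,262])
n,l,st,_=cv2.connectedComponentsWithStats(m&(hsv[...,1]<165).astype(np.uint8)&(hsv[...,1]>60).astype(np.uint8))
k=l[175,262];print(st[k])
q=(P[l==k]-p)@Rm;r=cv2.minAreaRect(q[:,:2].astype(np.float32)*1000);print(r)
```

```text
[ 17  75 180] [ 30  69 181] [ 15 104  86]
[ 236  119   55   96 4416]
((5.663227081298828, 2.1562881469726562), (89.8681411743164, 49.10631561279297), 2.4287734031677246)
```

```bash
python3 -m pendant '[{"dx":0.2,"dy":0.2,"dz":6,"twist":0},{"dx":0.2,"dy":0.2,"dz":12,"twist":0},{"dx":0.2,"dy":0.2,"dz":16,"twist":0},{"dx":0.2,"dy":0.2,"dz":18.5,"twist":0},{"dx":0.2,"dy":0.2,"dz":19.5,"twist":0},{"dx":0.2,"dy":0.2,"dz":19.5,"twist":0},{"dx":0.2,"dy":0.2,"dz":19.5,"twist":0}]' 100; python3 -m pendant '[{"dx":0,"dy":0,"dz":0,"twist":0},{"dx":0,"dy":0,"dz":0,"twist":0},{"dx":0,"dy":0,"dz":0,"twist":0},{"dx":0,"dy":0,"dz":0,"twist":0},{"dx":0,"dy":0,"dz":0,"twist":0}]' 35 30
```

```text
time: 13.18
eef_pos: [0.5508, 0.1747, 0.02]
tcp_rot: [0.643, 0.765, 0.001, 0.001]
contact_force: [0.7, 0.6, 0.9]
opening: 0.998
finger_force: 0.0
time: 13.8
eef_pos: [0.5501, 0.1746, 0.0193]
tcp_rot: [0.643, 0.766, 0.0, 0.0]
contact_force: [-1.7, -0.5, 6.5]
opening: 0.528
finger_force: 31.0
```

Gripped at 45 mm. Lifting and carrying it to the free bench in front of the clamp, around (0.447, 0.135).

```bash
python3 -m pendant '[{"dx":0,"dy":0,"dz":-1,"twist":0},{"dx":0,"dy":0,"dz":-3,"twist":0},{"dx":0,"dy":0,"dz":-6,"twist":0},{"dx":0,"dy":0,"dz":-8,"twist":0},{"dx":0,"dy":0,"dz":-8,"twist":0},{"dx":-0.7,"dy":-3.6,"dz":-8,"twist":0},{"dx":-1.4,"dy":-7.2,"dz":-8,"twist":0},{"dx":-2.1,"dy":-10.8,"dz":-8,"twist":0},{"dx":-2.1,"dy":-10.8,"dz":-8,"twist":0},{"dx":-2.1,"dy":-10.8,"dz":-6,"twist":0}]'
python3 - <<'E'
from h import *
c=cam("wrist");save(c,"pics/w7.png")
E
```

```text
time: 15.05
eef_pos: [0.4485, 0.1355, 0.0794]
tcp_rot: [0.643, 0.766, 0.002, 0.002]
contact_force: [0.8, -0.2, -1.4]
opening: 0.526
finger_force: 30.5
```

View pics/w7.png

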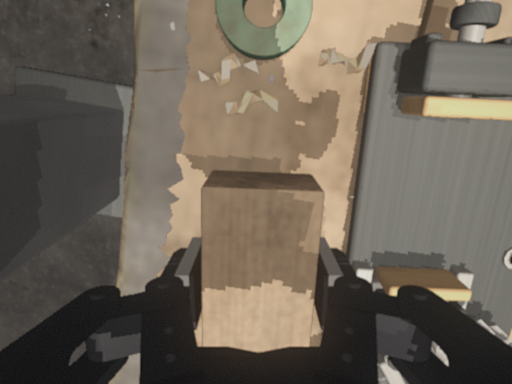

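The blank is held squarely at columns 203-322. The tape at (263,10), the clamp plate edge at column 360 and the bench edge at column 180 are all clear of it. Lowering.

```bash
python3 -m pendant '[{"dx":0,"dy":0,"dz":2.5,"twist":0},{"dx":0,"dy":0,"dz":5,"twist":0},{"dx":0,"dy":0,"dz":6.5,"twist":0},{"dx":0,"dy":0,"dz":7,"twist":0},{"dx":0,"dy":0,"dz":7.3,"twist":0},{"dx":0,"dy":0,"dz":7.3,"twist":0},{"dx":0,"dy":0,"dz":7.3,"twist":0}]'
```

```text
time: 15.98
eef_pos: [0.4473, 0.1354, 0.006]
tcp_rot: [0.643, 0.766, 0.001, 0.001]
contact_force: [-0.2, 0.6, -1.3]
opening: 0.525
finger_force: 30.6
```

```bash
python3 -m pendant '[{"dx":0,"dy":0,"dz":0.15,"twist":0},{"dx":0,"dy":0,"dz":0.25,"twist":0},{"dx":0,"dy":0,"dz":0.25,"twist":0}]'
```

```text
time: 16.35
eef_pos: [0.4469, 0.1354, 0.0033]
tcp_rot: [0.643, 0.766, 0.0, 0.0]
contact_force: [-1.5, -1.1, 4.0]
opening: 0.523
finger_force: 30.9
```

```bash
python3 -m pendant '[{"dx":0,"dy":0,"dz":0,"twist":0},{"dx":0,"dy":0,"dz":0,"twist":0},{"dx":0,"dy":0,"dz":0,"twist":0},{"dx":0,"dy":0,"dz":0,"twist":0}]' 75
python3 -m pendant '[{"dx":0,"dy":0,"dz":-2,"twist":0},{"dx":0,"dy":0,"dz":-6,"twist":0},{"dx":0,"dy":0,"dz":-12,"twist":0},{"dx":0,"dy":0,"dz":-16,"twist":0},{"dx":0,"dy":0,"dz":-20,"twist":0},{"dx":0,"dy":0,"dz":-20,"twist":0},{"dx":0,"dy":0,"dz":-20,"twist":0}]'
python3 - <<'E'
from h import *
np.set_printoptions(precision=4,suppress=True)
c=cam("wrist");P=pcl(c);s=ctrl.get_state();p=s["eef_pos"]
m=(abs(P[...,0]-.447)<.06)&(abs(P[...,1]-.135)<.07)&(P[...,2]>.02)&(P[...,2]<.05)&(P[...,0]<.49)
q=P[m];print(len(q),np.median(q,0),np.percentile(q[:,2],[5,50,95]))
A=np.c_[q[:,:2],np.ones(len(q))];print(np.linalg.lstsq(A,q[:,2],rcond=None)[0],cv2.minAreaRect(q[:,:2].astype(np.float32)*1000))
# lever bar direction
m=(P[...,2]>.035)&(P[...,2]<.048)&(P[...,1]<.03)&(P[...,0]<.56);q=P[m];print(len(q),cv2.fitLine(q[:,:2].astype(np.float32),2,0,.01,.01).ravel() if len(q)>50 else None)
E
```

```text
time: 16.85
eef_pos: [0.4467, 0.1354, 0.0028]
tcp_rot: [0.643, 0.766, -0.0, -0.0]
contact_force: [0.4, 0.3, -0.2]
opening: 0.75
finger_force: 0.0
time: 17.73
eef_pos: [0.4462, 0.1353, 0.202]
tcp_rot: [0.643, 0.766, -0.0, -0.0]
contact_force: [0.1, -0.4, 0.2]
opening: 0.749
finger_force: 0.0
3817 [0.4467 0.1363 0.03  ] [0.0287 0.03   0.0312]
[ 0.0021 -0.0049  0.0297] ((446.9379577636719, 133.60671997070312), (44.978050231933594, 80.35945129394531), 7.119348526000977)
2476 [ 0.8124  0.5831  0.5015 -0.0079]
```

The blank lies flat with its top at 30 mm. Checking the lever angle more carefully before hand-in.

Run:
```python
from h import *
np.set_printoptions(precision=4,suppress=True)
def comps(P,m):
    n,l,st,_=cv2.connectedComponentsWithStats(m.astype(np.uint8))
    for k in range(1,n):
        if st[k,4]<100: continue
        q=P[l==k][:,:2].astype(np.float32);f=cv2.fitLine(q,2,0,.01,.01).ravel()
        print(st[k],f,np.degrees(np.arctan2(f[1],f[0])),cv2.minAreaRect(q*1000))
for n in ("top","wrist"):
    c=cam(n);P=pcl(c);r=np.hypot(P[...,0]-.6015,P[...,1]-.0529)
    print(n);comps(P,(P[...,2]>.025)&(P[...,2]<.05)&(r>.085)&(r<.18)&(P[...,1]<.06)&(P[...,0]<.6))
d=np.load("w1.npz");P=d["P"];r=np.hypot(P[...,0]-.6015,P[...,1]-.0529)
print("before");comps(P,(P[...,2]>.025)&(P[...,2]<.05)&(r>.085)&(r<.18)&(P[...,1]<.08)&(P[...,0]<.6))
```

```text
top
[263 218  29  38 133] [ 0.7569  0.6535  0.5019 -0.0319] 40.805832 ((501.303466796875, -32.81100082397461), (93.37196350097656, 9.645410537719727), 42.4052734375)
[251 222  28  41 301] [ 0.7872  0.6167  0.4875 -0.0085] 38.07314 ((488.3311462402344, -9.859634399414062), (92.63288879394531, 22.224857330322266), 34.56498336791992)
wrist
[ 235  284   90   68 2583] [ 0.7707  0.6372  0.493  -0.0127] 39.58101 ((494.1630859375, -17.60034942626953), (96.46133422851562, 38.52886199951172), 39.36478042602539)
before
[ 229  101   20   95 1324] [0.9868 0.1619 0.4745 0.0562] 9.319748 ((473.3778076171875, 54.525367736816406), (92.94136810302734, 18.006010055541992), 8.3194580078125)
[258 108  14  92 502] [0.9789 0.2045 0.4747 0.0277] 11.802245 ((472.7889099121094, 27.367656707763672), (91.5392837524414, 8.930901527404785), 13.378029823303223)
```

The lever is about 29° (0.51 rad) past where it was found, so it reads about 0.54 rad, which is at the stop.

```bash
python3 -c "from plant import ctrl; print(ctrl.sign_off())"
```

```text
the job is handed in; nothing more can be done
None
```

The job is handed in: the lever is back at its stop (about 0.54 rad), the blank lies flat and released on the bench in front of the clamp, and I saw no sign of the other things being moved; `sign_off()` gave no verdict.

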